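Tip the red marker out of its deep holder

TASK

I need the red marker, but it stands too deep in its tall holder (the one with the red collar) to be gripped. Tip that holder forward until the marker slides out into the tray in front of it, then let the holder swing back upright. Leave the holder with the black collar as it is.

Things in the scene. Friction and masses are not known exactly. Their poses are not given: they have to be found in the camera images.
- red_stand: fixed dark steel fork that carries the red-collared holder, with an open metal tray in front. Origin: on the table, below the pivot; x points forward (to the tray, the way the holder tips), z up. Pivot along y, 195 mm up; fork cheeks 63 mm wide over all, 26 mm deep, 208 mm high. Tray x 25 to 265 mm, 90 mm wide, walls 35 mm high, far wall 75 mm
- red_holder (a joint): tilt (rad) of the white square tube with red collar, 40 mm wide, 32 mm inside, closed foot; upright it reaches from 80 mm below its pivot to 90 mm above. 0 = upright, grows as the mouth tips forward, stop 2.55. Foot-heavy, damped: 2 to 4 N forward on its back face near the rim tips it; let go, it swings back upright in about 2 s. The marker slides out at about 2.0 to 2.3
- marker_red: white felt marker with red cap, 128 mm long, 17 mm thick, standing loose, cap up, in the red-collared holder, its top about 36 mm below the rim. Origin: at mid-length, on one long side; its y axis runs along the barrel
- black_holder (a joint): tilt (rad) of the other, equal holder on its own equal stand, with a black collar and a black-capped marker in it; 0 = upright. To be left alone

How it is judged:
On the way:
1. the red-collared holder is tipped forward past level (value of joint red_holder above 1.7 rad), for 0.1 s.
At the end, for the whole second after the job is handed in: The red marker lies at rest in the tray of the red-collared holder's stand (its middle between the tray's walls and less than 80 mm above the table), and that holder hangs upright again within 0.2 rad (x of marker_red in the frame of red_stand between 0.025 and 0.265 m and y of marker_red in the frame of red_stand between -0.045 and 0.045 m and height (world z) of marker_red below 0.08 m and linear speed of marker_red below 0.03 m/s and value of joint red_holder below 0.2 rad); the robot touches nothing.
It fails at once if the black-collared holder is tipped by more than 0.35 rad (value of joint black_holder above 0.35 rad).
It also fails if it takes over 45 s, if anything falls off the work surface, if the arm or the gripper's body presses on something with over 40 N, if the wrist force passes 120 N, or if a joint passes its speed limit or range.

ROBOT

A 6-joint arm with a two-finger parallel gripper is mounted at the origin on a cart in front of the work surface, level with it; the furniture and walls round the work are solid. World frame = base frame: x ahead of the robot, y to its left, z up, the work surface at z = 0. Lengths are in m, angles in rad, forces in N, time in s.
With the tool pointing down it reaches from about 0.4 to 0.925 m from the base axis. Payload 12.5 kg.
Tool frame: the origin (TCP) lies at the very end of the fingers, on their centre line; the grasp point (between the pads) lies 19 mm behind it (grip_depth is the distance from the TCP to the grasp point, in m); z points along the fingers, y is the direction in which the jaws open and shut (so a half turn about z gives the same grasp; the last joint's range is limited). The gripper opens to 95 mm and grips with 3 to 60 N. Pads are 20 mm wide; open, the fingers measure 119 mm over their backs; the gripper's body (75 mm by 180 mm) begins 59 mm behind the grasp point.
Start: joints at [-1.311, 0.491, 1.559, -0, 1.092, -0.106], TCP at [0.224, -0.584, 0.215] pointing down, gripper open.
Joint ranges: [-3.1, 3.1], [-0.84, 2.19], [0.05, 2.79], [-1.13, 4.28], [0.06, 2.93], [-2.69, 2.69]. Speed limits (rad/s): [2.22, 2.22, 2.79, 3.14, 3.14, 3.14].

INTERFACE

Orientations are given as [roll, pitch, yaw] about the fixed x, y, z axes, in that order (R = Rz(yaw) Ry(pitch) Rx(roll)).
In Python, from station import get_state, snapshot, sign_off, grip_depth gives the robot as it stands.
- The arm moves only by the shell command python3 -m creep 'ROWS'. ROWS is a JSON object of lists of equal length, an entry for each row: "dp": the shift along the tool's x, y, z in m, a list of three; "twist": the turn, a rotation vector about the tool's x, y, z in degrees, a list of three; "fingers": the closure, from 0 (fully open) to 1 (shut). In form: {"dp": [[x, y, z], ...], "twist": [[ax, ay, az], ...], "fingers": [fingers, ...]}. A call has 1 to 5 rows; each row shifts and turns the pose as measured when the row begins, along the tool's axes as they then stand; what a row does not reach is not made up. A row lasts 1/12 s, in which the tool goes at most 41.7 mm and 7.16 degrees, less where a joint would pass 70% of its speed; a pose out of reach is approached as far as the arm can. A call with a gripper value outside its range is refused whole. The fingers move at their own pace and stop on an object; the grip force is fixed at half the most. Time passes only in rows, so rows that do not move let the fingers close. It gives the time, the measured TCP pose, the force and the opening at its end, in the units of the state.
- get_state(): the state, without advancing time (a new reading comes with each control period).
- snapshot(name): name is "scene" or "top"; returns a dict with "image" (420x560x3 uint8, red, green, blue), "fx", "fy", "cx", "cy" (pixels), "view" (4x4, takes a point from world to camera coordinates). Camera axes: x right, y down, z forward; pixel columns grow to the right and rows downward; lengths in m; the calibration is good to about 2 mm. A picture is of the moment at which its call begins. There is no depth.
- sign_off(): hands the job in, once; it reports no verdict.
The state is a dict: "clock": time; "joint_pos": joint angles; "joint_vel": joint speeds; "effort": joint torques, N m; "position": TCP position; "orientation": TCP orientation; "contact_force": force on the tool from outside, world axes, zero at the start; "torque": the same for the moment, N m; "width": opening from 0.0 (shut) to 1.0 (fully open).
Only numpy, scipy, OpenCV 4.12 (cv2) and the standard library are available. Lean on these libraries where they do the work, as an engineer would, in place of code of your own. Each camera call takes 0.05 s, during which the arm holds its last target.

## Working session

There is one attempt and no reset: what is moved stays moved. The work goes in short steps, Python scripts to look and compute and a shell command to move; the robot and the scene stay as the last step left them, time stands still between calls to the robot, and variables do not carry over. Pictures are saved under pics/ and viewed, and the job is handed in when it is done.

```bash
mkdir -p pics; ls
python3 - <<'E'
from station import *
import cv2,json
s=get_state();print(s, grip_depth)
for n in("scene","top"):
    d=snapshot(n);cv2.imwrite(f"pics/{n}0.png",d["image"][:,:,::-1]);print(n,d["fx"],d["cx"],d["cy"],d["view"])
E
```

```text
pics
{'clock': 0.0, 'joint_pos': array([-1.31057635e+00,  4.91562974e-01,  1.55948907e+00,  7.96882214e-07,
        1.09168187e+00, -1.05624453e-01]), 'joint_vel': array([ 0.00011781, -0.00075559, -0.00048734,  0.00066876, -0.00106941,
        0.00183695]), 'effort': array([-2.44726492e-03, -6.12641859e+01, -2.58182877e+01,  6.92085782e-02,
        4.81831993e-02, -1.10019812e-04]), 'position': array([ 0.22352641, -0.58338457,  0.21404598]), 'orientation': array([-3.14045782e+00, -1.21024194e-04,  3.65843998e-01]), 'contact_force': array([ 0.3858034 ,  0.83368739, -0.63227549]), 'torque': array([0.01376744, 0.03564718, 0.00677469]), 'width': 0.9997028815176092} 0.0188
scene 419.1303946287299 282.95521293485757 208.40189162326647 [[-0.90682367 -0.42150187  0.00264679  0.49869423]
 [-0.30074601  0.64260304 -0.70470786  0.22388263]
 [ 0.29533484 -0.63984178 -0.70949266  0.81332361]
 [ 0.          0.          0.          1.        ]]
top 520.2644315720311 286.862900890482 215.91666760102947 [[ 0.02724142 -0.99958615  0.00924336  0.00970389]
 [-0.99447568 -0.02803753 -0.10115348  0.57352223]
 [ 0.10137078 -0.00643674 -0.99482789  0.9273695 ]
 [ 0.          0.          0.          1.        ]]
```

View pics/scene0.png

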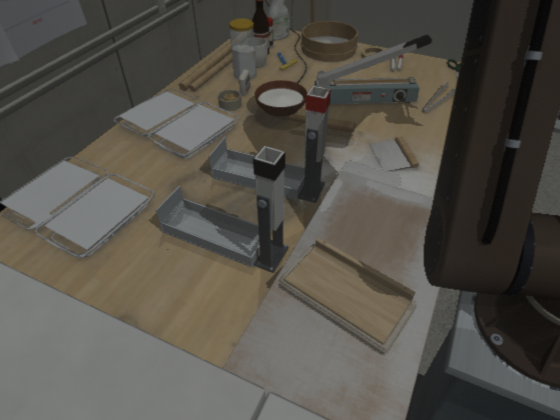

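View pics/top0.png

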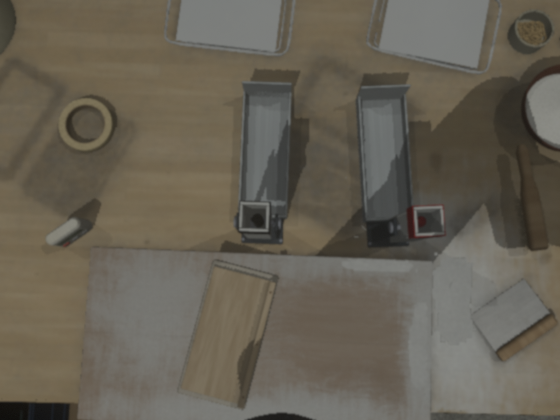

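The top view shows the black-collared rim at about (255,218) and the red rim at about (428,220). Their trays extend up the image (+x), and the red tray spans columns 360–410 and rows 88–245. Next I'll measure the rims and trays.

```bash
cat > h.py <<'E'
import numpy as np,cv2
from station import *
def cam(d): 
    V=np.array(d["view"]);R=V[:3,:3];return R,V[:3,3],-R.T@V[:3,3]
def ray(d,u,v,z):
    R,t,c=cam(d);r=R.T@np.array([(u-d["cx"])/d["fx"],(v-d["cy"])/d["fy"],1]);return c+r*(z-c[2])/r[2]
def proj(d,p):
    R,t,c=cam(d);q=R@np.array(p)+t;return np.array([d["fx"]*q[0]/q[2]+d["cx"],d["fy"]*q[1]/q[2]+d["cy"]])
E
python3 - <<'E'
from h import *
d=snapshot("top");s=snapshot("scene")
for n,q in(("top",d),("scene",s)):
    hsv=cv2.cvtColor(q["image"],cv2.COLOR_RGB2HSV)
    m=(((hsv[...,0]<8)|(hsv[...,0]>172))&(hsv[...,1]>140)&(hsv[...,2]>50)).astype(np.uint8)
    k,l,st,ce=cv2.connectedComponentsWithStats(m)
    for i in range(1,k):
        if st[i,4]>30: print(n,st[i],ce[i])
im=cv2.resize(d["image"][60:260,220:460],None,fx=3,fy=3,interpolation=cv2.INTER_CUBIC)
cv2.imwrite("pics/topz.png",im[:,:,::-1])
im=cv2.resize(s["image"][70:280,150:350],None,fx=2.8,fy=2.8,interpolation=cv2.INTER_CUBIC)
cv2.imwrite("pics/scz.png",im[:,:,::-1])
print(cam(d)[2],cam(s)[2])
E
```

```text
scene [305  95  24  17 279] [316.03584229 103.51971326]
[0.47608139 0.03174926 0.98049712] [0.27935674 0.58673132 0.73349903]
```

View pics/topz.png

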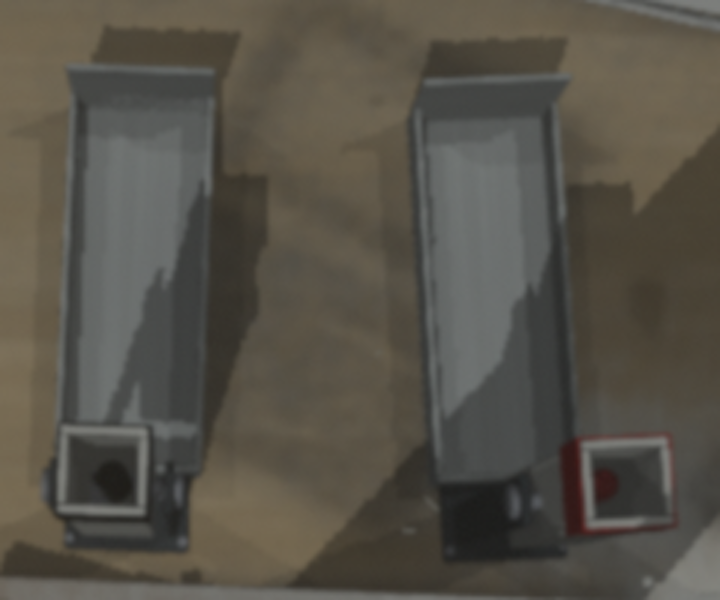

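View pics/scz.png

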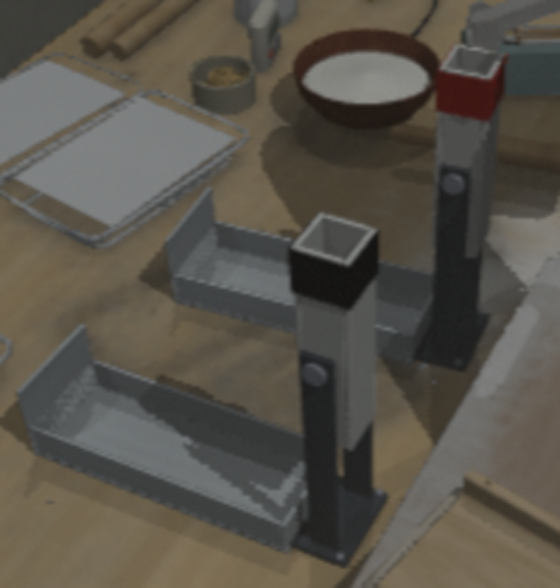

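In the zoomed top view the red rim's outer corners are near (580,440), (672,435), (677,527) and (583,533). The tray's far-wall top runs (413,82)–(569,76), and the stand's base plate runs (444,558)–(567,552) at its rear edge. Now I'll cast these points.

Run:
```python
from h import *
d=snapshot("top");s=snapshot("scene")
T=lambda p:(p[0]/3+220-.3,p[1]/3+60-.3)
S=lambda p:(p[0]/2.8+150-.3,p[1]/2.8+70-.3)
f=lambda L,z,q,M:[ray(q,*M(p),z)for p in L]
R=f([(580,440),(672,435),(677,527),(583,533)],.285,d,T)
B=f([(57,424),(149,424),(153,518),(57,518)],.285,d,T)
for n,Q in(("red",R),("blk",B)):
    print(n,np.round(Q,3).tolist(),"c",np.mean(Q,0).round(4),"sides",[round(np.linalg.norm(Q[i]-Q[i-1]),4)for i in range(4)], "ang", [np.degrees(np.arctan2(*(a-b)[1::-1])).round(1) for a,b in((Q[0],Q[3]),(Q[1],Q[2]))])
R2=f([(437,70),(454,46),(504,55),(497,84)],.285,s,S)
print("scene rim",np.round(R2,3).tolist(),np.mean(R2,0).round(4),[round(np.linalg.norm(R2[i]-R2[i-1]),4)for i in range(4)])
print("farwall .075",np.round(f([(413,82),(569,76)],.075,d,T),4))
print("base rear z0",np.round(f([(444,558),(567,552)],.004,d,T),4))
print("tray near top .035",np.round(f([(436,482),(577,440)],.035,d,T),4), np.round(f([(410,112),(556,105)],.035,d,T),4))
print("boundary blk right wall",np.round(f([(203,468),(213,75)],.035,d,T),4))
```

```text
red [[0.565, -0.143, 0.285], [0.568, -0.184, 0.285], [0.527, -0.186, 0.285], [0.523, -0.144, 0.285]] c [ 0.5456 -0.1642  0.285 ] sides [np.float64(0.0419), np.float64(0.0416), np.float64(0.0415), np.float64(0.0423)] ang [np.float64(2.0), np.float64(2.9)]
blk [[0.565, 0.093, 0.285], [0.566, 0.051, 0.285], [0.524, 0.048, 0.285], [0.523, 0.091, 0.285]] c [0.5447 0.0708 0.285 ] sides [np.float64(0.0423), np.float64(0.0413), np.float64(0.0423), np.float64(0.0428)] ang [np.float64(2.1), np.float64(4.2)]
scene rim [[0.563, -0.138, 0.285], [0.565, -0.176, 0.285], [0.526, -0.179, 0.285], [0.516, -0.138, 0.285]] [ 0.5423 -0.1578  0.285 ] [np.float64(0.047), np.float64(0.038), np.float64(0.0392), np.float64(0.0422)]
farwall .075 [[ 0.8046 -0.0944  0.075 ]
 [ 0.8112 -0.188   0.075 ]]
base rear z0 [[ 0.5236 -0.1279  0.004 ]
 [ 0.5295 -0.205   0.004 ]]
tray near top .035 [[ 0.5683 -0.1174  0.035 ]
 [ 0.5965 -0.2034  0.035 ]] [[ 0.7998 -0.0984  0.035 ]
 [ 0.8071 -0.1897  0.035 ]]
boundary blk right wall [[0.5728 0.0247 0.035 ]
 [0.8198 0.0252 0.035 ]]
```

The measurements agree with each other:
- **Red pivot:** about (0.545, −0.163), with rim sides of about 41–42 mm against the nominal 40 mm.
- **Stand yaw:** about 4°, with the far wall 264 mm from the pivot against 265 mm given.

The plan is to keep the fingers closed and pointing down, push the back face near the rim, and follow it over and down.

```bash
python3 -m creep '{"dp":[[0,0,-0.03],[0,0,-0.03],[0,0,-0.03],[0,0,0]],"twist":[[0,0,5.7],[0,0,5.7],[0,0,5.6],[0,0,0]],"fingers":[1,1,1,1]}'
cat >> h.py <<'E'
from scipy.spatial.transform import Rotation as Ro
O=np.array([.545,-.163,0]);A=.07
SX=np.array([np.cos(A),np.sin(A),0]);SY=np.array([-np.sin(A),np.cos(A),0])
def rel():
    s=get_state();p=s["position"]-O;R=Ro.from_euler("xyz",s["orientation"])
    print("t",round(s["clock"],2),"stand mm",np.round(1000*np.array([p@SX,p@SY,p[2]]),1),"rpy",np.round(np.degrees(s["orientation"]),1),"F",s["contact_force"].round(1),"w",round(s["width"],2));return s,R
def to(x,y,z):
    s,R=rel();t=O+SX*x/1000+SY*y/1000+np.array([0,0,z/1000]);print("need tool mm",(1000*R.inv().apply(t-s["position"])).round(1), "yaw err deg",np.degrees(A-s["orientation"][2]).round(1))
E
python3 -c "
from h import *
to(-75,0,300)"
```

```text
clock: 0.63
position: [0.2233, -0.5829, 0.3057]
orientation: [-3.136, 0.001, 0.055]
contact_force: [0.2, -1.1, 0.5]
width: 0.777
t 0.63 stand mm [-350.2 -396.4  305.7] rpy [-1.797e+02  1.000e-01  3.200e+00] F [ 0.2 -1.1  0.5] w 0.78
need tool mm [ 269.4 -400.3    7.7] yaw err deg 0.8
```

```bash
python3 -m creep '{"dp":[[0.02,-0.03,0],[0.02,-0.03,0],[0.02,-0.03,0],[0.02,-0.03,0],[0.02,-0.03,0]],"twist":[[0,0,0],[0,0,0],[0,0,0],[0,0,0],[0,0,0]],"fingers":[1,1,1,1,1]}'
python3 -m creep '{"dp":[[0.02,-0.03,0],[0.02,-0.03,0],[0.02,-0.03,0],[0.02,-0.03,0],[0,0,0]],"twist":[[0,0,0],[0,0,0],[0,0,0],[0,0,0],[0,0,0]],"fingers":[1,1,1,1,1]}'
python3 -c "
from h import *
to(-75,0,300)"
```

```text
clock: 1.05
position: [0.3142, -0.4272, 0.3053]
orientation: [-3.139, 0.001, 0.049]
contact_force: [0.5, -1.0, 0.3]
width: 0.428
clock: 1.47
position: [0.3917, -0.2922, 0.3049]
orientation: [-3.138, 0.0, 0.055]
contact_force: [0.4, -0.5, -0.4]
width: 0.075
t 1.47 stand mm [-162.  -118.1  304.9] rpy [-179.8    0.     3.2] F [ 0.4 -0.5 -0.4] w 0.07
need tool mm [  85.2 -119.4    5.2] yaw err deg 0.8
```

```bash
python3 -m creep '{"dp":[[0.02,-0.03,0],[0.02,-0.03,0],[0.02,-0.03,0],[0.022,-0.031,0.005],[0,0,0]],"twist":[[0,0,0],[0,0,0],[0,0,-0.8],[0,0,0],[0,0,0]],"fingers":[1,1,1,1,1]}'
python3 - <<'E'
from h import *
to(-50,0,262)
for n in("top","scene"):
    d=snapshot(n);cv2.imwrite(f"pics/{n}1.png",d["image"][:,:,::-1])
E
```

```text
clock: 1.88
position: [0.4687, -0.1614, 0.2993]
orientation: [-3.139, -0.001, 0.072]
contact_force: [-0.3, -0.7, -1.0]
width: 0.008
t 1.88 stand mm [-76.    6.9 299.3] rpy [-179.9   -0.     4.2] F [-0.3 -0.7 -1. ] w 0.01
need tool mm [25.9  7.  37.3] yaw err deg -0.1
```

View pics/scene1.png

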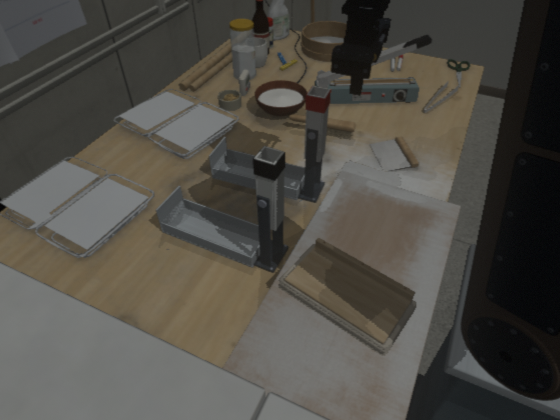

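View pics/top1.png

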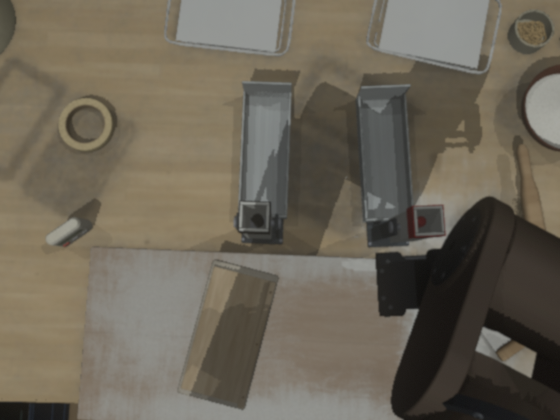

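Run:
```python
from h import *
s,R=rel();p=s["position"]
for n in("top","scene"):
    d=snapshot(n);print(n,proj(d,p),"body",proj(d,p+[0,0,.078]), "rim c",proj(d,O+[0,0,.285]),"body corners",[proj(d,p+R.apply([a*.0375,b*.09,-.078])).round() for a in(-1,1) for b in (-1,1)])
print(s["joint_pos"].round(2))
im=cv2.resize(snapshot("scene")["image"][0:220,260:460],None,fx=2.7,fy=2.7);cv2.imwrite("pics/scz1.png",im[:,:,::-1])
```

```text
t 1.98 stand mm [-77.6   3.8 299.8] rpy [-179.9   -0.     4.1] F [-1.4 -1.3 -0.4] w 0.0
top [432.61212194 279.69738061] body [452.08929117 281.10472377] rim c [428.13654709 221.3221483 ] body corners [array([376., 318.]), array([533., 310.]), array([372., 252.]), array([527., 245.])]
scene [355.01749664  92.30384232] body [360.18403862  54.94365091] rim c [318.31492262  90.93709956] body corners [array([369.,  81.]), array([389.,  39.]), array([327.,  73.]), array([353.,  33.])]
[-0.47  0.22  1.74  0.    1.18  1.03]
```

View pics/scz1.png

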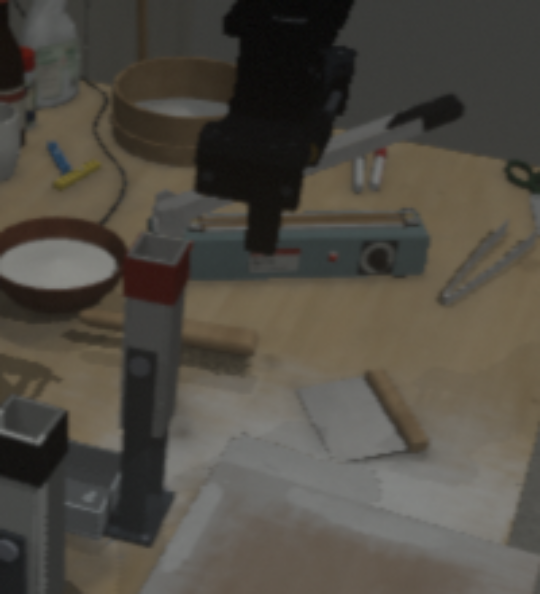

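The fingertip shows in the scene view at about (357,92), where it was projected to be at (355,92). The red rim is at (318,92), matching (318,91), and both holders are upright. Next I'll go down behind the rim and start pushing.

```bash
python3 -m creep '{"dp":[[0.01,0.004,0.02],[0.015,0,0.018],[0,0,0]],"twist":[[0,0,0],[0,0,0],[0,0,0]],"fingers":[1,1,1]}'
python3 -c "
from h import *
to(-20,0,262)"
python3 -m creep '{"dp":[[0.01,0,0],[0.01,0,0],[0.01,0,0],[0.01,0,0],[0,0,0]],"twist":[[0,0,0],[0,0,0],[0,0,0],[0,0,0],[0,0,0]],"fingers":[1,1,1,1,1]}'
python3 -c "
from h import *
to(25,0,258)"
```

```text
clock: 2.38
position: [0.4913, -0.1731, 0.2626]
orientation: [3.14, -0.004, 0.062]
contact_force: [-0.8, 0.8, -1.3]
width: 0.004
t 2.38 stand mm [-54.3  -6.3 262.6] rpy [179.9  -0.2   3.5] F [-0.8  0.8 -1.3] w 0.0
need tool mm [34.2 -6.6  0.7] yaw err deg 0.5
clock: 2.8
position: [0.5332, -0.1738, 0.2654]
orientation: [3.139, -0.004, 0.057]
contact_force: [-1.6, 0.4, 0.0]
width: 0.007
t 2.8 stand mm [-12.6 -10.  265.4] rpy [179.9  -0.2   3.2] F [-1.6  0.4  0. ] w 0.01
need tool mm [ 37.4 -10.5   7.5] yaw err deg 0.8
```

```bash
python3 -m creep '{"dp":[[0.01,-0.004,0.002],[0.01,-0.004,0.002],[0.01,-0.002,0.002],[0.01,0,0.002],[0,0,0]],"twist":[[0,0,-0.8],[0,0,0],[0,0,0],[0,0,0],[0,0,0]],"fingers":[1,1,1,1,1]}'
python3 - <<'E'
from h import *
to(40,0,245)
d=snapshot("scene");im=cv2.resize(d["image"][40:220,200:400],None,fx=3,fy=3);cv2.imwrite("pics/scz2.png",im[:,:,::-1])
E
```

```text
clock: 3.22
position: [0.5756, -0.1605, 0.258]
orientation: [3.137, -0.004, 0.072]
contact_force: [-0.8, -1.5, 1.8]
width: 0.006
t 3.22 stand mm [ 30.7   0.4 258. ] rpy [179.8  -0.2   4.1] F [-0.8 -1.5  1.8] w 0.01
need tool mm [ 9.3  0.4 13. ] yaw err deg -0.1
```

View pics/scz2.png

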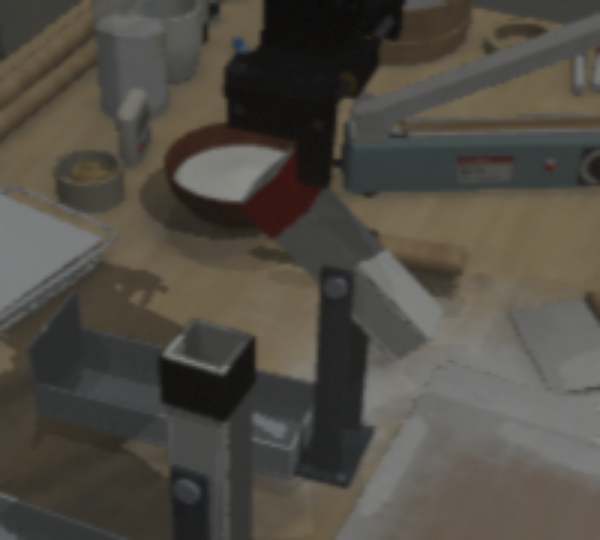

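The finger (zoomed, about (315,170)) is bearing on the red collar, and the holder is tipped about 50°. The black holder is untouched. I'll keep pushing forward and down.

```bash
python3 -m creep '{"dp":[[0.008,0,0.009],[0.008,0,0.01],[0.007,0,0.012],[0.005,0,0.012],[0,0,0]],"twist":[[0,0,0],[0,0,0],[0,0,0],[0,0,0],[0,0,0]],"fingers":[1,1,1,1,1]}'
python3 -c "
from h import *
to(62,0,195)"
python3 -m creep '{"dp":[[0.003,0,0.01],[0.002,0,0.01],[0,0,0.01],[0,0,0]],"twist":[[0,0,0],[0,0,0],[0,0,0],[0,0,0]],"fingers":[1,1,1,1]}'
python3 - <<'E'
from h import *
to(62,0,172)
d=snapshot("scene");im=cv2.resize(d["image"][40:220,200:400],None,fx=3,fy=3);cv2.imwrite("pics/scz3.png",im[:,:,::-1])
E
```

```text
clock: 3.68
position: [0.6061, -0.1583, 0.2154]
orientation: [3.136, -0.01, 0.072]
contact_force: [-1.5, 0.1, 2.7]
width: 0.004
t 3.68 stand mm [ 61.3   0.5 215.4] rpy [179.7  -0.6   4.1] F [-1.5  0.1  2.7] w 0.0
need tool mm [ 0.5  0.3 20.4] yaw err deg -0.1
clock: 4.02
position: [0.6115, -0.1583, 0.1845]
orientation: [3.136, -0.011, 0.072]
contact_force: [1.4, 0.3, 1.8]
width: 0.005
t 4.02 stand mm [6.670e+01 1.000e-01 1.845e+02] rpy [179.7  -0.6   4.1] F [1.4 0.3 1.8] w 0.0
need tool mm [-4.8 -0.  12.4] yaw err deg -0.1
```

View pics/scz3.png

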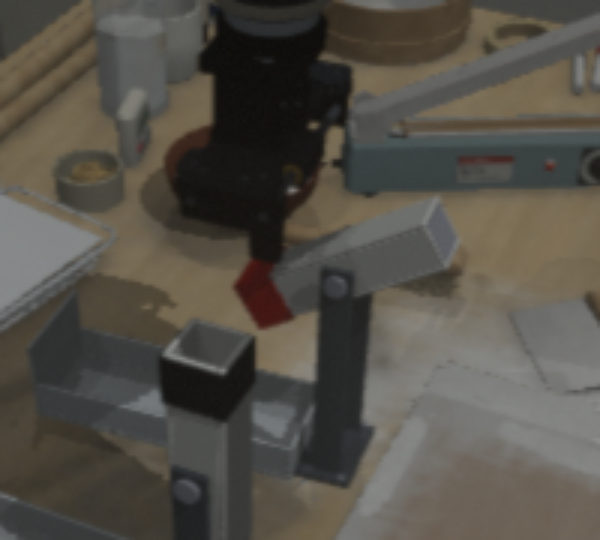

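The holder is now past level, with the red mouth (zoomed, (262,300)) pointing down into the tray and the foot up at (440,235). I'll go a little further and wait for the slide.

```bash
python3 -m creep '{"dp":[[-0.002,0,0.006],[-0.002,0,0.006],[0,0,0],[0,0,0],[0,0,0]],"twist":[[0,0,0],[0,0,0],[0,0,0],[0,0,0],[0,0,0]],"fingers":[1,1,1,1,1]}'
python3 - <<'E'
from h import *
to(62,0,172)
d=snapshot("scene");im=cv2.resize(d["image"][40:220,200:400],None,fx=3,fy=3);cv2.imwrite("pics/scz4.png",im[:,:,::-1])
E
```

```text
clock: 4.48
position: [0.6092, -0.1588, 0.1757]
orientation: [3.134, -0.017, 0.072]
contact_force: [0.5, 2.0, 1.7]
width: 0.008
t 4.48 stand mm [ 64.4  -0.3 175.7] rpy [179.6  -1.    4.1] F [0.5 2.  1.7] w 0.01
need tool mm [-2.4 -0.3  3.6] yaw err deg -0.1
```

View pics/scz4.png

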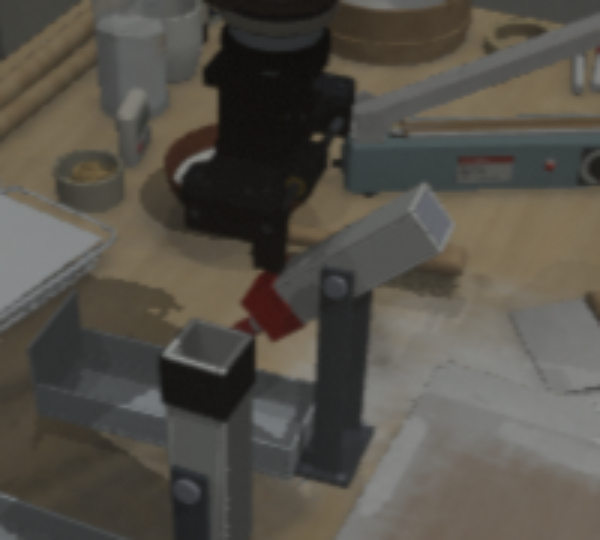

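The red cap is emerging from the mouth at about (242,327) zoomed, so the marker is sliding. I'll press slightly further and wait.

```bash
python3 -m creep '{"dp":[[0,0,0.004],[0,0,0],[0,0,0],[0,0,0],[0,0,0]],"twist":[[0,0,0],[0,0,0],[0,0,0],[0,0,0],[0,0,0]],"fingers":[1,1,1,1,1]}'
python3 -m creep '{"dp":[[0,0,0],[0,0,0],[0,0,0],[0,0,0],[0,0,0]],"twist":[[0,0,0],[0,0,0],[0,0,0],[0,0,0],[0,0,0]],"fingers":[1,1,1,1,1]}'
python3 - <<'E'
from h import *
to(62,0,172)
a=cv2.resize(snapshot("scene")["image"][70:220,190:330],None,fx=2.8,fy=2.8);b=cv2.resize(snapshot("top")["image"][70:270,330:450],None,fx=2.1,fy=2.1)
cv2.imwrite("pics/z5.png",np.hstack([a,b])[:,:,::-1])
E
```

```text
clock: 4.95
position: [0.6097, -0.159, 0.1721]
orientation: [3.134, -0.018, 0.072]
contact_force: [0.5, 0.2, 2.0]
width: 0.004
clock: 5.37
position: [0.6097, -0.159, 0.1722]
orientation: [3.134, -0.018, 0.072]
contact_force: [1.3, 0.8, 1.9]
width: 0.002
t 5.37 stand mm [ 64.9  -0.6 172.2] rpy [179.5  -1.    4.1] F [1.3 0.8 1.9] w 0.0
need tool mm [-2.9 -0.6  0.1] yaw err deg -0.1
```

View pics/z5.png

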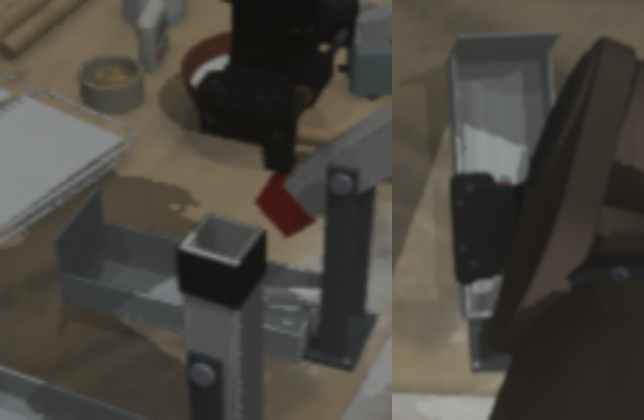

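Run:
```python
from h import *
d=snapshot("top");s=snapshot("scene")
def st(p): q=p-O;return (1000*np.array([q@SX,q@SY,q[2]])).round(0)
print(st(ray(d,382.9,157.1,.012)),st(ray(s,293.6,174.6,.012)))
# where would the marker be if in tube (axis) : mouth
a=cv2.resize(s["image"][120:210,240:320],None,fx=6,fy=6);b=cv2.resize(d["image"][140:230,350:400],None,fx=6,fy=6)
cv2.imwrite("pics/z6.png",np.hstack([a,b])[:,:,::-1])
```

```text
[147.  -1.  12.] [ 60. -31.  12.]
```

View pics/z6.png

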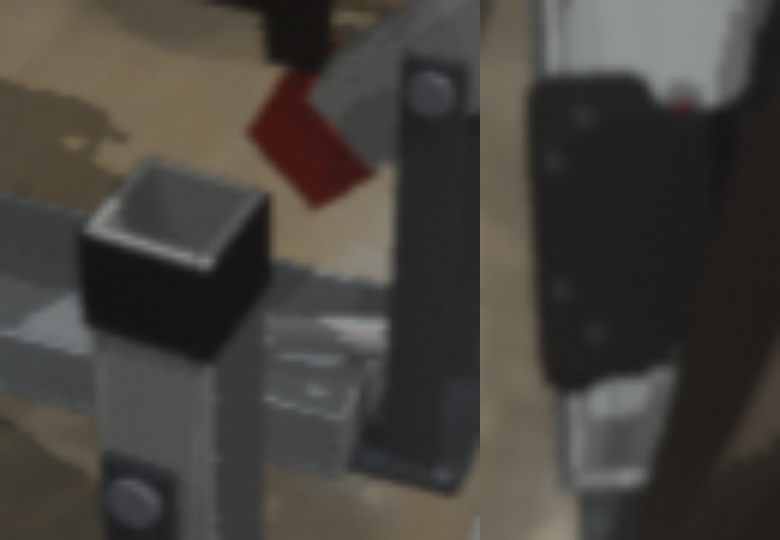

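The marker is out and lying in the tray, with its cap at about x 147 mm and its white barrel running back towards the stand. The mouth is empty. I'll lift straight up, faster than the holder swings.

```bash
python3 -m creep '{"dp":[[0,0,-0.04],[0,0,-0.04],[0,0,-0.04],[0,0,-0.04],[0,0,-0.04]],"twist":[[0,0,0],[0,0,0],[0,0,0],[0,0,0],[0,0,0]],"fingers":[1,1,1,1,1]}'
python3 - <<'E'
from h import *
rel()
a=cv2.resize(snapshot("scene")["image"][20:220,190:390],None,fx=2.5,fy=2.5)
cv2.imwrite("pics/z7.png",a[:,:,::-1])
E
```

```text
clock: 5.98
position: [0.6025, -0.1571, 0.3684]
orientation: [-3.141, 0.004, 0.071]
contact_force: [-1.0, -1.0, 0.1]
width: 0.006
t 5.98 stand mm [ 57.8   1.8 368.4] rpy [-180.     0.2    4.1] F [-1.  -1.   0.1] w 0.01
```

View pics/z7.png

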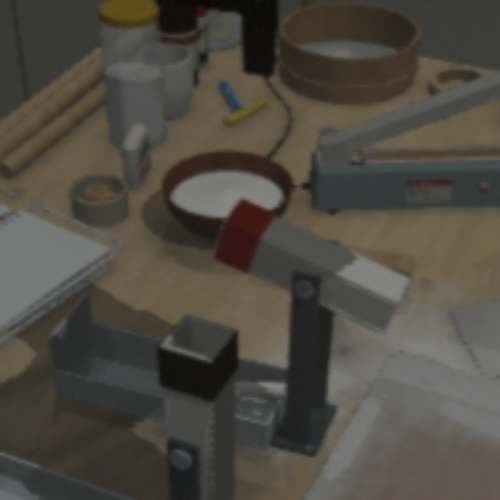

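The finger is clear, near the top of the frame, and the holder is swinging back on its own. I'll back off towards the robot and sideways at this height for a clear view, and let it settle.

```bash
python3 -m creep '{"dp":[[0,0.025,0],[0,0.025,0],[0,0.025,0],[0,0.025,0],[0,0.025,0]],"twist":[[0,0,0],[0,0,0],[0,0,0],[0,0,0],[0,0,0]],"fingers":[1,1,1,1,1]}'
python3 -m creep '{"dp":[[0,0.025,0],[-0.01,0.025,0],[-0.015,0.025,0],[-0.015,0.025,0],[-0.015,0.025,0]],"twist":[[0,0,0],[0,0,0],[0,0,0],[0,0,0],[0,0,0]],"fingers":[1,1,1,1,1]}'
for i in 1 2 3 4; do :; done
python3 -m creep '{"dp":[[0,0,0],[0,0,0],[0,0,0],[0,0,0],[0,0,0]],"twist":[[0,0,0],[0,0,0],[0,0,0],[0,0,0],[0,0,0]],"fingers":[1,1,1,1,1]}'
python3 -m creep '{"dp":[[0,0,0],[0,0,0],[0,0,0],[0,0,0],[0,0,0]],"twist":[[0,0,0],[0,0,0],[0,0,0],[0,0,0],[0,0,0]],"fingers":[1,1,1,1,1]}'
python3 -m creep '{"dp":[[0,0,0],[0,0,0],[0,0,0],[0,0,0],[0,0,0]],"twist":[[0,0,0],[0,0,0],[0,0,0],[0,0,0],[0,0,0]],"fingers":[1,1,1,1,1]}'
python3 -m creep '{"dp":[[0,0,0],[0,0,0],[0,0,0],[0,0,0],[0,0,0]],"twist":[[0,0,0],[0,0,0],[0,0,0],[0,0,0],[0,0,0]],"fingers":[1,1,1,1,1]}'
python3 - <<'E'
from h import *
rel()
a=cv2.resize(snapshot("scene")["image"][60:240,190:330],None,fx=2.8,fy=2.8);b=cv2.resize(snapshot("top")["image"][70:250,340:460],None,fx=2.8,fy=2.8)
cv2.imwrite("pics/z8.png",np.hstack([a,b])[:,:,::-1])
E
```

```text
clock: 6.45
position: [0.6131, -0.2823, 0.3836]
orientation: [3.134, -0.013, 0.078]
contact_force: [0.5, 0.0, 0.7]
width: 0.004
clock: 6.87
position: [0.5668, -0.417, 0.3788]
orientation: [3.138, -0.007, 0.08]
contact_force: [0.5, -0.1, -0.1]
width: 0.005
clock: 7.28
position: [0.5638, -0.4209, 0.3752]
orientation: [3.141, -0.002, 0.074]
contact_force: [0.6, 0.2, 0.8]
width: 0.006
clock: 7.7
position: [0.5656, -0.4178, 0.3758]
orientation: [3.141, -0.003, 0.078]
contact_force: [-0.1, 0.2, 0.2]
width: 0.002
clock: 8.12
position: [0.5657, -0.4176, 0.376]
orientation: [3.14, -0.003, 0.079]
contact_force: [-0.9, -0.5, -0.5]
width: 0.002
clock: 8.53
position: [0.5656, -0.4178, 0.3759]
orientation: [3.141, -0.003, 0.078]
contact_force: [-0.2, -0.5, -0.3]
width: 0.007
t 8.53 stand mm [   2.7 -255.6  375.9] rpy [179.9  -0.2   4.5] F [-0.2 -0.5 -0.3] w 0.01
```

View pics/z8.png

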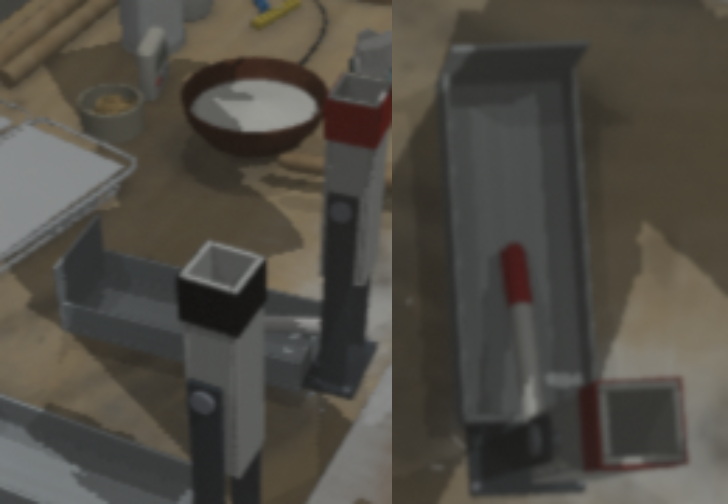

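Run:
```python
from h import *
d=snapshot("top");s=snapshot("scene")
def st(p): q=p-O;return (1000*np.array([q@SX,q@SY,q[2]])).round(0)
U=lambda a,b:((a-392)/2.8+340,b/2.8+70)
for z in(.01,.03): a=ray(d,*U(512,243),.01);b=ray(d,*U(531,418),z);print(st(a),st(b),st((a+b)/2),np.linalg.norm(a-b))
C=[ray(d,*U(*p),.285) for p in((594,382),(683,377),(688,463),(598,469))];print("rim",np.mean(C,0).round(4),"was .5456 -.1642")
hsv=cv2.cvtColor(s["image"],cv2.COLOR_RGB2HSV)
m=(((hsv[...,0]<8)|(hsv[...,0]>172))&(hsv[...,1]>140)&(hsv[...,2]>50)).astype(np.uint8)
k,l,q,ce=cv2.connectedComponentsWithStats(m)
print([(q[i],ce[i]) for i in range(1,k) if q[i,4]>30])
b=cv2.resize(d["image"][145:235,360:415],None,fx=6,fy=6,interpolation=cv2.INTER_CUBIC)
cv2.imwrite("pics/z9.png",b[:,:,::-1])
```

```text
[148.  -1.  10.] [29. -7. 10.] [88. -4. 10.] 0.11975775148063074
[148.  -1.  10.] [27. -2. 30.] [88. -2. 20.] 0.12300435549069538
rim [ 0.5455 -0.164   0.285 ] was .5456 -.1642
[(array([306,  95,  24,  17, 292], dtype=int32), array([316.93150685, 103.30821918]))]
```

View pics/z9.png

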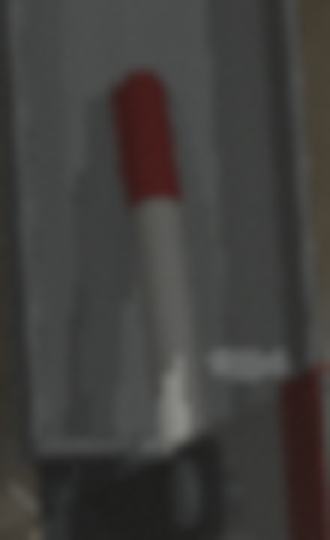

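The last checks are consistent:
- **Marker:** it lies in the tray with its middle at about x 88 mm, y −3 mm. The cap hasn't moved since before the lift (147 → 148 mm).
- **Red holder:** the rim is back at (0.5455, −0.164), where it started.
- **Black holder:** it is upright.
- **Arm:** it is standing clear.

```bash
python3 -c "
from station import *
print(sign_off())"
```

```text
the job is handed in; nothing more can be done
None
```

The red marker is out of its holder and lying in the tray, and the red-collared holder has swung back upright. I handed the job in at about 8.6 s of the 45 s allowed; the sign-off gives no verdict.

**What I did:** With the fingers closed and pointing down, I pushed the holder's back face near the rim and followed it over to an estimated 2.3 rad, worked out from the finger position. Once the cameras showed the marker out, I lifted clear faster than the holder swings, then moved the arm to the side.

**Last checks:**
- **Marker:** its middle is at about x 88 mm, y −3 mm in the stand's frame. The cap end stayed at 147–148 mm from before the lift to the final picture. Its measured length came out at 120–123 mm instead of 128 mm. The tail end may be partly hidden or resting on the tray's near edge; even then the middle would be well below 80 mm.
- **Red holder:** its rim is back within 1 mm of where it started.
- **Black holder:** it looks upright and untouched in the pictures; I did not measure its tilt.
- **Arm:** it stands about 25 cm to the side of the red stand at z 0.376 m, with contact force at noise level. The readings I took while pushing stayed below about 3.5 N.

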